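# Finish tightening the filter cover in cross order

### The job

The cover of the courtyard tap's water filter is back on and one diagonal pair of its T-handled nuts, both black, is already tight. Finish the cross order: first turn the yellow nut clockwise, a good quarter turn until it is fully tight with its bar parallel to the bars of the two tight nuts, and only then do the same to the loose black nut diagonally opposite it. Leave the glass jar standing where it is and let go of the nuts.

Things in the scene. Friction and masses are not known exactly. Their poses are not given: they have to be found in the camera images.
- filter: Fixed green filter housing 150 mm square, square cover 156 mm, its top 74 mm up; brass pipe stubs to 125 mm (+x) and 105 mm (-x). Origin: centre of the underside, z up. T-nuts at the corners, 55 mm from centre in x and y: at (+,-) and (-,+) two tight black ones, fixed, bars along this x axis; at (+,+) and (-,-) the loose yellow and black, either way round. The cover does not visibly move.
- nut_yellow: Loose yellow T-nut. Origin: on its vertical axis at the cover's top face; z up. Bar along its x: 56 mm long, 14 thick, 18 to 44 above the origin, on a 22 mm hub with a 30 mm washer; stud end 4 mm above the bar. Turns clockwise from above, friction 0.12 N m, stays put, hard stop when tight: x parallel to filter's x. Starts 63 to 86 degrees short; stop the other way too.
- nut_black: Loose black T-nut diagonally opposite the yellow one, to be tightened second. Same size, origin, axes, friction, stops and start range as the yellow nut (its own start angle).
- jar: Small open glass jar, 64 mm across and 75 mm high, a steel spring clip on its rim rising to 100 mm; loose on the shelf, to the robot's left of the filter. Origin: centre of the underside; z up.
Things that resemble listed ones, but are neither listed nor needed, are in the scene too. Of the things that look like the filter, the middle-sized one is meant.

How it is judged (in metres and radians):
On the way, in this order (a step that is already met when the one before it is completed fails the run):
1. the yellow nut is tightened while the black one opposite is still loose (angle between the x axis of nut_yellow and the x axis of filter, either way round below 0.21 rad and angle between the x axis of nut_black and the x axis of filter, either way round above 0.9 rad), for 0.2 s.
2. the black nut opposite is tightened too (angle between the x axis of each of nut_yellow, nut_black and the x axis of filter, either way round below 0.21 rad), for 0.2 s.
At the end, for the whole second after the job is handed in: Both the yellow and the loose black nut are tight, their bars within 12 degrees of parallel to the filter's x axis (the tight nuts' bars), at rest and released; the yellow one was tightened first, with the black one still loose. The jar stands upright within 15 mm of where it was (all of step 2 and angular speed of each of nut_yellow, nut_black below 0.1 rad/s and distance of jar from where it was at the start of the episode below 0.015 m and angle between jar's own z axis and vertical below 0.2 rad); the robot touches nothing.
It fails at once if the jar is moved by more than 15 mm or tipped (distance of jar from where it was at the start of the episode above 0.015 m or angle between jar's own z axis and vertical above 0.3 rad).
It also fails if it takes over 45 s, if anything falls off the work surface, if the arm or the gripper's body presses on something with over 40 N, if the wrist force passes 120 N, or if a joint passes its speed limit or range.

### The arm

A 6-joint arm with a two-finger parallel gripper is mounted at the origin on the work surface. World frame = base frame: x ahead of the robot, y to its left, z up, the work surface at z = 0. Lengths are in mm, angles in rad, forces in N, time in s.
With the tool pointing down it reaches from about 350 to 875 mm from the base axis. Payload 4.2 kg.
Tool frame: the origin (TCP) lies midway between the tips of the shut fingers; the grasp point (between the pads) lies 19 mm behind it; y points along the fingers, x is the direction in which the jaws open and shut, and the axes are right-handed (so a half turn about y gives the same grasp; the last joint's range is limited). The gripper opens to 85 mm and grips with 20 to 120 N. Pads are 22 mm wide; open, the fingers measure 114 mm over their backs; the gripper's body (76 mm by 85 mm) begins 54 mm behind the grasp point. The pads swing forward as they close: fully open they stand 13 mm farther back than shut.
Start: joints at [1.584, 0.385, 0.008, 0, -1.194, -0.259], TCP at [152.051, 606.201, 231.312] pointing down, gripper open.
Joint ranges: [-3.14, 3.14], [-1.21, 2.06], [-1.07, 1.41], [-3.16, 2.05], [-2.99, -0.16], [-3.1, 3.1]. Speed limits (rad/s): [2.79, 2.79, 3.14, 3.14, 3.14, 3.14].

### API

Orientations are given as a unit quaternion [x, y, z, w].
In Python, from bench import read_state, get_image, job_done gives the robot as it stands.
- The arm moves only by the tool play_rows, never from a script. Its argument "series" is a list of rows, each a list of 7 numbers: the shift along the tool's x, y, z in m, then the turn, a rotation vector about the tool's x, y, z in rad, then the finger opening in m, from 0 to 0.0854. In form: [[x, y, z, wx, wy, wz, claw], ...]. A call has 1 to 10 rows; each row shifts and turns the pose as measured when the row begins, along the tool's axes as they then stand; what a row does not reach is not made up. A row lasts 1/10 s, in which the tool goes at most 50 mm and 8.59 degrees, less where a joint would pass 70% of its speed; a pose out of reach is approached as far as the arm can. A call with a gripper value outside its range is refused whole. The fingers move at their own pace and stop on an object; the grip force is fixed at half the most. Time passes only in rows, so rows that do not move let the fingers close. It gives the time, the measured TCP pose, the force and the opening at its end, in the units of the state.
- read_state(): the state, without advancing time (a new reading comes with each control period).
- get_image(name): name is "side" or "top" or "wrist"; returns a dict with "color" (400x640x3 uint8, red, green, blue), "intrinsics" (3x3 intrinsics, pixels), "D" ([k1, k2, p1, p2, k3] as OpenCV has them; the pictures are not rectified), "origin" and "orientation" of the camera in the world. Camera axes: x right, y down, z forward; pixel columns grow to the right and rows downward; lengths in mm; the calibration is good to about 2 mm. A picture is of the moment at which its call begins. There is no depth.
- job_done(): hands the job in, once; it reports no verdict.
The state is a dict: "clock": time; "joints": joint angles; "joint_vel": joint speeds; "joint_efforts": joint torques, N m; "position": TCP position; "ee_rot": TCP orientation; "contact_force": force on the tool from outside, world axes, zero at the start; "wrist_torque": the same for the moment, N m; "gripper_width": finger opening in mm.
Only numpy, scipy, OpenCV 4.12 (cv2) and the standard library are available. Lean on these libraries where they do the work, as an engineer would, in place of code of your own. Each camera call takes 0.05 s, during which the arm holds its last target. There are 200 camera calls.

## Working session

There is one attempt and no reset: what is moved stays moved. The work goes in short steps, Python scripts to look and compute and a tool call to move; the robot and the scene stay as the last step left them, time stands still between calls to the robot, and variables do not carry over. Pictures are saved under pics/ and viewed, about 8 in all and at most 12, crops included, and the job is handed in when it is done.

Besides the shell and the picture viewer there is one more tool, called as name([rows], argument=value, ...), one row to a line, values as JSON. play_rows: Moves the arm, as the interface text tells. Its arguments: {"type":"object","properties":{"series":{"type":"array","items":{"type":"array","items":{"type":"number"}}}},"required":["series"]}

```bash
mkdir -p pics; cat > h.py <<'E'
import numpy as np,cv2,json
from scipy.spatial.transform import Rotation as R
from bench import *
def snap(n,f):
    i=get_image(n); cv2.imwrite('pics/%s.png'%f,i['color'][:,:,::-1])
    json.dump({k:np.array(v).tolist() for k,v in i.items() if k!='color'},open('pics/%s.json'%f,'w'))
def cal(f):
    c=json.load(open('pics/%s.json'%f)); o=np.array(c['orientation'])
    r=R.from_quat(o) if o.size==4 else R.from_matrix(o)
    return np.array(c['intrinsics']),np.array(c['D']),np.array(c['origin']),r
def ray(f,pts,z):
    K,D,o,r=cal(f)
    u=cv2.undistortPoints(np.array(pts,float).reshape(-1,1,2),K,D).reshape(-1,2)
    d=r.apply(np.c_[u,np.ones(len(u))]); return o+d*((z-o[2])/d[:,2])[:,None]
def proj(f,P):
    K,D,o,r=cal(f)
    return cv2.projectPoints(r.inv().apply(np.array(P,float)-o),np.zeros(3),np.zeros(3),K,D)[0].reshape(-1,2)
def crop(f,x0,y0,x1,y1,s,g):
    i=cv2.imread('pics/%s.png'%f)[y0:y1,x0:x1]; cv2.imwrite('pics/%s.png'%g,cv2.resize(i,None,fx=s,fy=s,interpolation=cv2.INTER_CUBIC))
E
python3 -c "
from h import *
snap('top','t0');snap('side','s0')
print(read_state()); print(cal('t0')[2],cal('s0')[2])
a=cv2.imread('pics/t0.png');b=cv2.imread('pics/s0.png')
"
```

```text
{'clock': 0.1, 'joints': array([ 1.58359985e+00,  3.85476990e-01,  6.77410756e-03, -4.02697963e-04,
       -1.19401257e+00, -2.58623965e-01]), 'joint_vel': array([-0.00164551, -0.00080113,  0.0035111 ,  0.000412  ,  0.00063868,
        0.00032069]), 'joint_efforts': array([-9.36837896e-04, -3.93316877e+01,  1.88931173e+01,  4.19808403e+00,
       -2.54487481e-03,  4.10340007e-06]), 'position': array([151.94587538, 605.71634261, 230.34192976]), 'ee_rot': array([ 0.43540175, -0.55710032,  0.55802077, -0.43437008]), 'contact_force': array([-0.17140651, -0.59371294, -0.73488112]), 'wrist_torque': array([-0.00242347,  0.02116688, -0.03034386]), 'gripper_width': 85.73669845797735}
[ 320.04318353  -21.41938051 1294.91487825] [  -25.94428233 -1116.84911313   796.70190774]
```

View pics/t0.png

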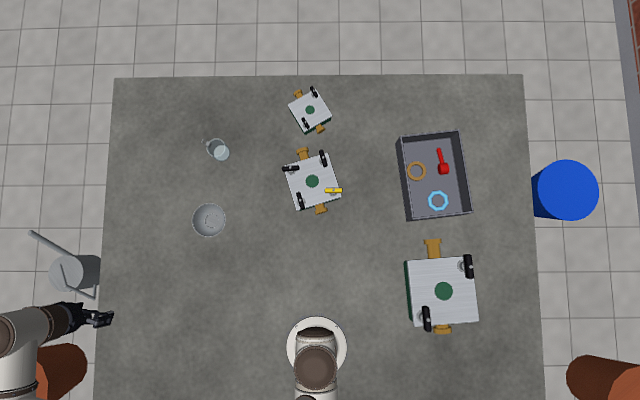

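View pics/s0.png

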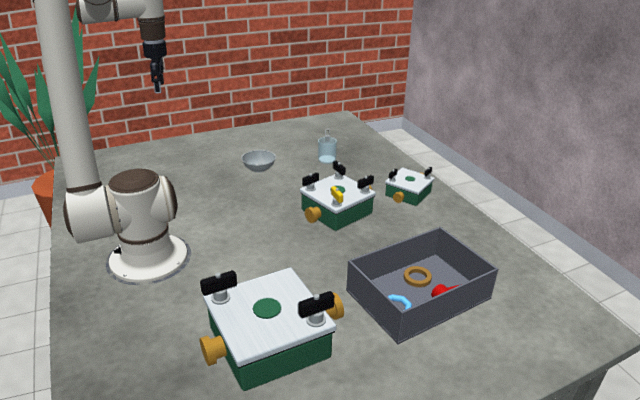

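The top view shows three filter lookalikes: small (310,110), middle (313,181) and large (443,290). The middle one is meant, and it carries the yellow nut at (333,190). Jar at (218,150), bowl at (209,220). I'll check this in a close crop.

```bash
python3 -c "
from h import *
crop('t0',270,135,355,225,6.5,'c0')
"
```

```text
(no output)
```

View pics/c0.png

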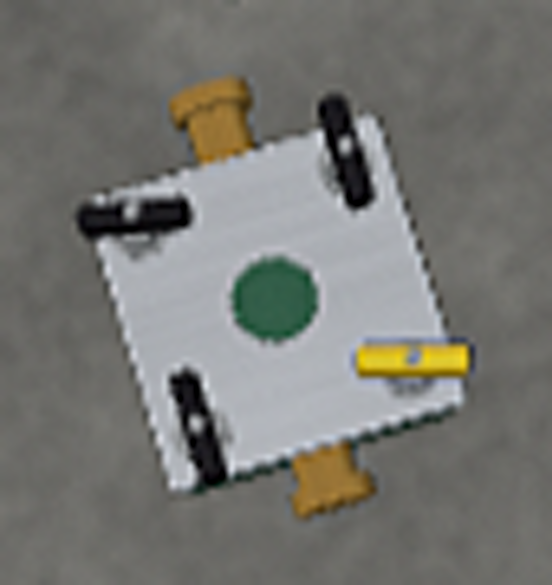

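```bash
python3 -c "
from h import *
g=lambda a:(np.array(a)+0.5)/6.5-0.5+[270,135]
c=ray('t0',g([[95,198],[378,115],[465,400],[172,492]]),74);print(c.round(0),c.mean(0).round(1));
print(np.linalg.norm(c-np.roll(c,1,0),axis=1).round(0))
e=c[0]+c[1]-c[2]-c[3]; f=c[0]-c[1]+c[3]-c[2]; print(np.degrees([np.arctan2(e[1],e[0]),np.arctan2(f[1],f[0])-np.pi/2]))
b=ray('t0',g([[358,359],[470,359],[80,216],[190,214],[335,100],[362,205],[180,375],[215,480]]),118)
m=c.mean(0)
for i in range(0,8,2):
  d=b[i]-b[i+1];print((b[i]+b[i+1])[:2]/2,np.linalg.norm(d),np.degrees(np.arctan2(d[1],d[0])))
print('studs',ray('t0',g([[413,356],[131,210]]),122))
print('jar',ray('t0',[[219,153]],0), 'clip',ray('t0',[[209,143]],100))
a=np.arctan2(e[1],e[0])
for s in [(55,55),(55,-55),(-55,55),(-55,-55)]: print(s,m[:2]+R.from_euler('z',a).as_matrix()[:2,:2]@s)
s=read_state();print(R.from_quat(s['ee_rot']).as_matrix().round(3))
K,D,o,r=(get_image('wrist')[k] for k in ['intrinsics','D','origin','orientation']);print(o,r)
"
```

```text
[[594. 102.  74.]
 [637. -42.  74.]
 [489. -85.  74.]
 [444.  62.  74.]] [540.9   9.2  74. ]
[156. 150. 153. 154.]
[15.52952638 16.84263225]
[503.52733896 -58.29855908] 54.35783373681917 89.73158287528322
[575.64304349  77.86140485] 54.0435493497327 90.70196532202235
[606.40212599 -26.9730016 ] 54.44958570567817 13.822332296503964
[470.50751366  46.85085682] 54.167212166563196 18.448710074030632
studs [[504.37463055 -57.71079415 122.        ]
 [577.27849546  79.48590287 122.        ]]
jar [[655.96713543 341.63673619   0.        ]] clip [[664.02628333 347.85530055 100.        ]]
(55, 55) [579.17127219  76.87231288]
(55, -55) [608.62211456 -29.11187407]
(-55, 55) [473.18708524  47.4214705 ]
(-55, -55) [502.63792761 -58.56271645]
[[-0.243 -0.     0.97 ]
 [-0.97  -0.002 -0.243]
 [ 0.002 -1.     0.   ]]
[232.37199581 585.54688737 374.38650957] [-0.6064431   0.77818359  0.12865521 -0.10052316]
```

play_rows([
  [0.037, 0, 0.0335, 0, 0, 0, 0.045],
  [0.037, 0, 0.0335, 0, 0, 0, 0.045],
  [0.037, 0, 0.0335, 0, 0, 0, 0.045],
  [0.037, 0, 0.0335, 0, 0, 0, 0.045],
  [0.037, 0, 0.0335, 0, 0, 0, 0.045],
  [0.037, 0, 0.0335, 0, 0, 0, 0.045],
  [0.037, 0, 0.0335, 0, 0, 0, 0.045],
  [0.037, 0, 0.0335, 0, 0, 0, 0.045],
  [0.037, 0, 0.0335, 0, 0, 0, 0.045],
  [0.037, 0, 0.0335, 0, 0, 0, 0.045],
])

```text
clock: 1.3
position: [386.5, 166.3, 230.4]
ee_rot: [0.437, -0.555, 0.555, -0.44]
contact_force: [1.0, 1.6, 0.5]
gripper_width: 45.2
```

play_rows([
  [0.038, 0, 0.0335, 0, 0, 0, 0.045],
  [0.038, 0, 0.0335, 0, 0, 0, 0.045],
  [0.038, 0, 0.0335, 0, 0, 0, 0.045],
  [0.038, 0, 0.0335, 0, 0, 0, 0.045],
  [0.037, 0, 0.0335, 0, 0, 0, 0.045],
  [0, 0, 0, 0, 0.148, 0, 0.045],
  [0, 0, 0, 0, 0.148, 0, 0.045],
  [0, 0, 0, 0, 0.148, 0, 0.045],
  [0, 0, 0, 0, 0.148, 0, 0.045],
  [0, 0, 0, 0, 0.148, 0, 0.045],
])

```text
clock: 2.3
position: [505.1, -63.2, 231.2]
ee_rot: [-0.2, 0.678, -0.677, 0.207]
contact_force: [-0.2, 0.0, -0.1]
gripper_width: 45.0
```

play_rows([
  [0, 0, 0, 0, 0.148, 0, 0.045],
  [0, 0, 0, 0, 0.148, 0, 0.045],
  [0, 0, 0, 0, 0.148, 0, 0.045],
  [0, 0, 0, 0, 0.148, 0, 0.045],
  [0, 0, 0, 0, 0, 0, 0.045],
])

```text
clock: 2.8
position: [504.7, -63.4, 231.2]
ee_rot: [0.008, 0.709, -0.706, -0.003]
contact_force: [-0.8, 0.4, -0.3]
gripper_width: 45.3
```

```bash
python3 -c "
from h import *
snap('wrist','w1');s=read_state();print(s['position'],s['joints'].round(3));print(R.from_quat(s['ee_rot']).as_matrix().round(3))
print(proj('w1',[[503.5,-58.3,118],[577,79,118],[541,9,74]]))
"
```

```text
[504.70876535 -63.37794144 231.26159611] [ 0.193  0.183 -0.276 -0.003 -1.103 -0.205]
[[-1.     0.008 -0.013]
 [ 0.013  0.004 -1.   ]
 [-0.008 -1.    -0.004]]
[[330.31456236 197.52533345]
 [263.05132013 320.3583461 ]
 [297.79037253 241.74007787]]
```

View pics/w1.png

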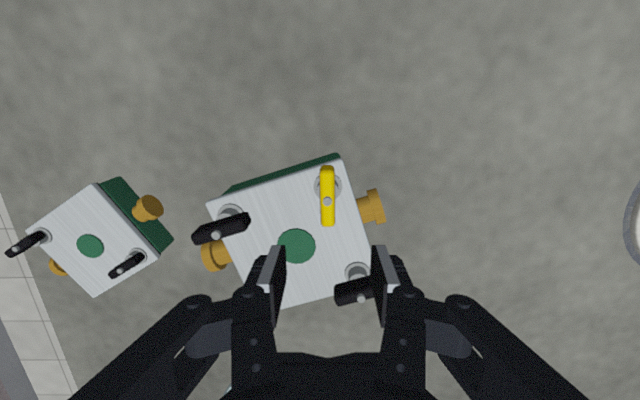

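```bash
python3 -c "
from h import *
print(ray('w1',[[327.5,200.5]],122)); b=ray('w1',[[327,168],[329,225]],118);d=b[1]-b[0];print(b.mean(0),np.linalg.norm(d),np.degrees(np.arctan2(d[1],d[0])))
c=ray('w1',[[206,204],[341,158]],74);d=c[1]-c[0];print(c,np.degrees(np.arctan2(d[1],d[0])),np.linalg.norm(d))
b=ray('w1',[[193,238],[249,219]],118);d=b[1]-b[0];print(b.mean(0),np.linalg.norm(d),np.degrees(np.arctan2(d[1],d[0])))
"
```

```text
[[506.04630239 -56.89466588 122.        ]]
[505.57231262 -58.41371411 118.        ] 54.79305372330496 90.94978988766493
[[637.82513197 -37.54460661  74.        ]
 [492.24709792 -85.48700774  74.        ]] -161.77202380956123 153.26916788795882
[607.79095683 -28.58776085 118.        ] 59.13347985062162 -161.19279337819458
```

play_rows([
  [0, 0.03, -0.0055, 0, 0, 0, 0.045],
  [0, 0.035, 0, 0, 0, 0, 0.045],
  [0, 0.03, 0, 0, 0, 0, 0.045],
  [0, 0.02, 0, 0, 0, 0, 0.045],
  [0, 0.012, 0, 0, 0, 0, 0.045],
])

```text
clock: 3.35
position: [509.3, -56.9, 103.9]
ee_rot: [0.005, 0.709, -0.705, 0.008]
contact_force: [-0.6, -1.2, 0.6]
gripper_width: 45.0
```

play_rows([
  [0.004, 0.006, 0.001, 0, 0, 0, 0.045],
  [0, 0, 0, 0, 0, 0, 0.03],
  [0, 0, 0, 0, 0, 0, 0.02],
  [0, 0, 0, 0, 0, 0, 0.005],
  [0, 0, 0, 0, 0, 0, 0.005],
  [0, 0, 0, 0, 0, 0, 0.005],
])

```text
clock: 3.95
position: [506.8, -57.9, 97.2]
ee_rot: [0.004, 0.709, -0.705, 0.011]
contact_force: [2.3, -0.4, -5.1]
gripper_width: 12.5
```

```bash
python3 -c "
from h import *
s=read_state();print(s['position'],s['contact_force'],s['wrist_torque'],s['gripper_width']);print(R.from_quat(s['ee_rot']).as_matrix().round(3))
"
```

```text
[506.76081846 -57.90329604  97.17742342] [ 2.28052039 -0.35469424 -5.06840746] [-0.17976813 -0.13126803 -0.05842236] 12.525735672927382
[[-1.     0.021  0.01 ]
 [-0.01   0.005 -1.   ]
 [-0.021 -1.    -0.005]]
```

play_rows([
  [0, 0, 0, 0, 0.1, 0, 0.005],
  [0, 0, 0, 0, 0.12, 0, 0.005],
  [0, 0, 0, 0, 0.12, 0, 0.005],
  [0, 0, 0, 0, 0.12, 0, 0.005],
])

```text
clock: 4.35
position: [506.0, -57.8, 97.1]
ee_rot: [0.168, 0.692, -0.685, -0.156]
contact_force: [1.8, 1.0, -5.0]
gripper_width: 12.9
```

play_rows([
  [0, 0, 0, 0, 0.12, 0, 0.005],
  [0, 0, 0, 0, 0.12, 0, 0.005],
  [0, 0, 0, 0, 0.12, 0, 0.005],
  [0, 0, 0, 0, 0.12, 0, 0.005],
  [0, 0, 0, 0, 0.12, 0, 0.005],
  [0, 0, 0, 0, 0.08, 0, 0.005],
])

```text
clock: 4.95
position: [505.2, -57.0, 97.1]
ee_rot: [0.393, 0.595, -0.585, -0.385]
contact_force: [2.7, -0.5, -5.8]
gripper_width: 12.8
```

```bash
cat > st.py <<'E'
from h import *
s=read_state();M=R.from_quat(s['ee_rot']).as_matrix();print(s['clock'],s['position'].round(1),s['contact_force'].round(1),s['wrist_torque'].round(2),s['gripper_width'],s['joints'].round(2));print(M.round(3),'bar',np.degrees(np.arctan2(M[1,0],M[0,0]))%180-90)
E
python3 st.py
```

```text
4.95 [505.2 -57.   97.1] [ 2.7 -0.5 -5.8] [-0.3  -0.26  0.15] 12.840047163037207 [ 0.21  0.33 -0.47 -0.   -0.76 -1.37]
[[-0.394  0.018 -0.919]
 [ 0.919  0.005 -0.394]
 [-0.002 -1.    -0.019]] bar 23.217841365824555
```

Bar now at 23°, target about 17°. Turn until the torque shows the stop.

play_rows([
  [0, 0, 0, 0, 0.07, 0, 0.005],
  [0, 0, 0, 0, 0.06, 0, 0.005],
  [0, 0, 0, 0, 0.05, 0, 0.005],
  [0, 0, 0, 0, 0.03, 0, 0.005],
])

```text
clock: 5.35
position: [505.2, -56.9, 97.2]
ee_rot: [0.45, 0.553, -0.544, -0.442]
contact_force: [1.5, -0.9, -6.2]
gripper_width: 12.5
```

```bash
python3 st.py
```

```text
5.35 [505.2 -56.9  97.2] [ 1.5 -0.9 -6.2] [-0.25 -0.12  2.3 ] 12.491175087458561 [ 0.21  0.33 -0.47  0.   -0.76 -1.58]
[[-0.204  0.017 -0.979]
 [ 0.979  0.002 -0.204]
 [-0.002 -1.    -0.017]] bar 11.788461394581176
```

The torque has risen to 2.3 N m, so the nut is on its stop. Open the fingers and rise.

play_rows([
  [0, 0, 0, 0, 0, 0, 0.03],
  [0, 0, 0, 0, 0, 0, 0.045],
  [0, 0, 0, 0, 0, 0, 0.045],
  [0, -0.02, 0, 0, 0, 0, 0.045],
  [0, -0.035, 0, 0, 0, 0, 0.045],
  [0, -0.04, 0, 0, 0, 0, 0.045],
  [0, -0.035, 0, 0, 0, 0, 0.045],
  [0, 0, 0, 0, -0.148, 0, 0.045],
  [0, 0, 0, 0, -0.148, 0, 0.045],
  [0, 0, 0, 0, -0.148, 0, 0.045],
])

```text
clock: 6.35
position: [502.7, -58.0, 238.7]
ee_rot: [0.322, 0.639, -0.627, -0.308]
contact_force: [0.6, 0.1, -0.0]
gripper_width: 44.8
```

play_rows([
  [0, 0, 0, 0, -0.148, 0, 0.045],
  [0, 0, 0, 0, -0.148, 0, 0.045],
  [0, 0, 0, 0, -0.148, 0, 0.045],
  [0, 0, 0, 0, -0.148, 0, 0.045],
  [0, 0, 0, 0, -0.148, 0, 0.045],
  [0, 0, 0, 0, -0.148, 0, 0.045],
  [0, 0, 0, 0, 0, 0, 0.045],
])

```text
clock: 7.05
position: [501.3, -59.0, 242.8]
ee_rot: [0.02, 0.711, -0.703, 0.002]
contact_force: [-0.5, -0.1, 0.1]
gripper_width: 45.0
```

```bash
python3 st.py
```

```text
7.05 [501.3 -59.  242.8] [-0.5 -0.1  0.1] [-0.03 -0.03  0.04] 45.00587683957373 [ 0.2   0.16 -0.28 -0.   -1.1  -0.23]
[[-0.999  0.031 -0.025]
 [ 0.025  0.01  -1.   ]
 [-0.031 -0.999 -0.011]] bar 88.53964343056163
```

play_rows([
  [0, 0, 0, 0.011, 0, -0.031, 0.045],
  [-0.0183, 0, -0.035, 0, 0, 0, 0.045],
  [-0.0183, 0, -0.035, 0, 0, 0, 0.045],
  [-0.0183, 0, -0.035, 0, 0, 0, 0.045],
  [-0.0183, 0, -0.035, 0, 0, 0, 0.045],
  [0, 0, 0, 0, 0, 0, 0.045],
])

```text
clock: 7.65
position: [581.3, 81.2, 245.3]
ee_rot: [0.02, 0.708, -0.706, -0.019]
contact_force: [-0.2, 0.8, -1.0]
gripper_width: 45.2
```

```bash
python3 st.py; python3 -c "
from h import *
snap('wrist','w2'); print(proj('w2',[[578,80,118],[505.5,-57.3,118]]))"
```

```text
7.65 [581.3  81.2 245.3] [-0.2  0.8 -1. ] [-0.05  0.08 -0.01] 45.15792343148547 [ 0.41  0.31 -0.07 -0.   -1.19 -0.47]
[[-0.998  0.002 -0.056]
 [ 0.056  0.002 -0.998]
 [-0.002 -1.    -0.002]] bar 86.79484303552283
[[331.61600095 186.5354435 ]
 [413.43997229  16.80497191]]
```

View pics/w2.png

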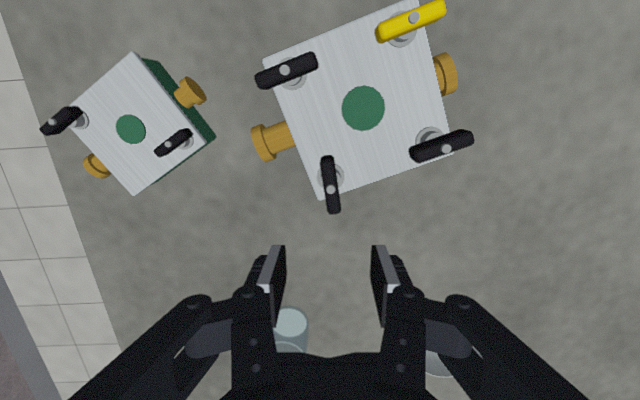

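Yellow's bar (378,34)-(444,7) is parallel to the tight bars. The loose black one, with its stud at (330,190), still lies crosswise.

```bash
python3 -c "
from h import *
print(ray('w2',[[330.5,190]],122))
for p in [[327,157],[334,212]],[[378,36],[443,8]],[[257,80],[316,60]],[[411,154],[473,138]]:
  b=ray('w2',p,118);d=b[1]-b[0];print(b.mean(0),np.linalg.norm(d),np.degrees(np.arctan2(d[1],d[0]))%180)
"
```

```text
[[579.19779361  82.11073006 122.        ]]
[578.88914448  78.77968016 118.        ] 54.60559773326221 93.86783541266786
[508.04963852 -53.66153529 118.        ] 54.13360447552518 18.356678869448956
[610.610392   -23.89727848 118.        ] 52.46803493201855 13.871743843753308
[476.35641662  47.35657769 118.        ] 56.399204821027 11.704932190742113
```

play_rows([
  [0.0028, 0.03, 0.001, 0, -0.08, 0, 0.045],
  [0, 0.035, 0, 0, 0, 0, 0.045],
  [0, 0.035, 0, 0, 0, 0, 0.045],
  [0, 0.02, 0, 0, 0, 0, 0.045],
  [0, 0, 0, 0, 0, 0, 0.045],
])

```text
clock: 8.2
position: [576.5, 75.6, 125.1]
ee_rot: [-0.002, 0.708, -0.706, 0.006]
contact_force: [-0.4, 0.1, 0.2]
gripper_width: 44.8
```

```bash
python3 st.py
```

```text
8.2 [576.5  75.6 125.1] [-0.4  0.1  0.2] [0.01 0.06 0.03] 44.80459377763853 [ 0.41  0.41 -0.25 -0.   -0.91 -0.4 ]
[[-1.     0.005  0.01 ]
 [-0.01   0.003 -1.   ]
 [-0.005 -1.    -0.003]] bar -89.41042129199468
```

play_rows([
  [-0.002, 0.008, -0.0045, 0, 0, 0, 0.045],
  [0, 0.014, 0, 0, 0, 0, 0.045],
  [0, 0.004, 0, 0, 0, 0, 0.045],
  [0, 0, 0, 0, 0, 0, 0.045],
])

```text
clock: 8.6
position: [581.0, 79.7, 102.8]
ee_rot: [0.003, 0.709, -0.705, 0.006]
contact_force: [0.0, 0.4, 0.5]
gripper_width: 44.8
```

```bash
python3 st.py
```

```text
8.6 [581.   79.7 102.8] [0.  0.4 0.5] [-0.05  0.03 -0.04] 44.789309616086804 [ 0.41  0.44 -0.27  0.   -0.85 -0.41]
[[-1.     0.013  0.005]
 [-0.005  0.005 -1.   ]
 [-0.013 -1.    -0.005]] bar -89.71907393466424
```

play_rows([
  [0.002, 0.0055, 0, 0, 0, 0, 0.045],
  [0, 0, 0, 0, 0, 0, 0.03],
  [0, 0, 0, 0, 0, 0, 0.02],
  [0, 0, 0, 0, 0, 0, 0.005],
  [0, 0, 0, 0, 0, 0, 0.005],
  [0, 0, 0, 0, 0, 0, 0.005],
])

```text
clock: 9.2
position: [579.6, 80.1, 99.7]
ee_rot: [0.004, 0.709, -0.705, 0.007]
contact_force: [0.1, -0.1, -0.7]
gripper_width: 12.7
```

```bash
python3 st.py
```

```text
9.2 [579.6  80.1  99.7] [ 0.1 -0.1 -0.7] [-0.01  0.26  0.02] 12.669408933136602 [ 0.41  0.44 -0.28  0.   -0.84 -0.41]
[[-1.     0.016  0.005]
 [-0.005  0.007 -1.   ]
 [-0.016 -1.    -0.007]] bar -89.72679177992407
```

Gripped, with low force. Turn.

play_rows([
  [0, 0, 0, 0, 0.1, 0, 0.005],
  [0, 0, 0, 0, 0.12, 0, 0.005],
  [0, 0, 0, 0, 0.12, 0, 0.005],
  [0, 0, 0, 0, 0.12, 0, 0.005],
  [0, 0, 0, 0, 0.12, 0, 0.005],
  [0, 0, 0, 0, 0.12, 0, 0.005],
  [0, 0, 0, 0, 0.12, 0, 0.005],
  [0, 0, 0, 0, 0.12, 0, 0.005],
  [0, 0, 0, 0, 0.12, 0, 0.005],
])

```text
clock: 10.1
position: [578.5, 80.5, 99.7]
ee_rot: [0.37, 0.608, -0.6, -0.364]
contact_force: [0.3, 0.3, 0.1]
gripper_width: 12.7
```

```bash
python3 st.py
```

```text
10.1 [578.5  80.5  99.7] [0.3 0.3 0.1] [-0.08  0.31  0.17] 12.702517210087574 [ 0.42  0.44 -0.28  0.   -0.85 -1.51]
[[-0.46   0.013 -0.888]
 [ 0.888  0.004 -0.46 ]
 [-0.002 -1.    -0.013]] bar 27.39497673627804
```

play_rows([
  [0, 0, 0, 0, 0.08, 0, 0.005],
  [0, 0, 0, 0, 0.07, 0, 0.005],
  [0, 0, 0, 0, 0.06, 0, 0.005],
  [0, 0, 0, 0, 0.05, 0, 0.005],
  [0, 0, 0, 0, 0.03, 0, 0.005],
])

```text
clock: 10.6
position: [578.4, 80.8, 99.8]
ee_rot: [0.454, 0.547, -0.542, -0.448]
contact_force: [-0.1, 0.1, -0.8]
gripper_width: 12.6
```

```bash
python3 st.py
```

```text
10.6 [578.4  80.8  99.8] [-0.1  0.1 -0.8] [-0.12  0.39  1.84] 12.57197354991213 [ 0.42  0.44 -0.28  0.01 -0.85 -1.8 ]
[[-0.187  0.011 -0.982]
 [ 0.982  0.    -0.187]
 [-0.002 -1.    -0.011]] bar 10.763077908347142
```

Stop reached at 1.84 N m. Release, rise and look.

play_rows([
  [0, 0, 0, 0, 0, 0, 0.03],
  [0, 0, 0, 0, 0, 0, 0.045],
  [0, 0, 0, 0, 0, 0, 0.045],
  [0, -0.02, 0, 0, 0, 0, 0.045],
  [0, -0.035, 0, 0, 0, 0, 0.045],
  [0, -0.04, 0, 0, 0, 0, 0.045],
  [0, -0.04, 0, 0, 0, 0, 0.045],
  [-0.02, 0, -0.02, 0, 0, 0, 0.045],
  [0, 0, 0, 0, 0, 0, 0.045],
  [0, 0, 0, 0, 0, 0, 0.045],
])

```text
clock: 11.6
position: [601.2, 63.3, 241.5]
ee_rot: [0.457, 0.546, -0.537, -0.451]
contact_force: [0.9, 0.7, 0.1]
gripper_width: 44.8
```

```bash
python3 st.py; python3 -c "
from h import *
snap('wrist','w3');snap('side','s3');a=cv2.imread('pics/w3.png')
crop('s3',220,110,460,260,2.6,'x');b=cv2.imread('pics/x.png');b=b[:, :640]
cv2.imwrite('pics/x.png',cv2.resize(np.vstack([a,cv2.resize(b,(640,400))]),(480,600)))"
```

```text
11.6 [601.2  63.3 241.5] [0.9 0.7 0.1] [-0.02  0.08 -0.07] 44.80790844011016 [ 0.37  0.34 -0.04  0.   -1.18 -1.77]
[[-0.175  0.015 -0.985]
 [ 0.985  0.004 -0.175]
 [ 0.002 -1.    -0.015]] bar 10.062396305507775
```

View pics/x.png

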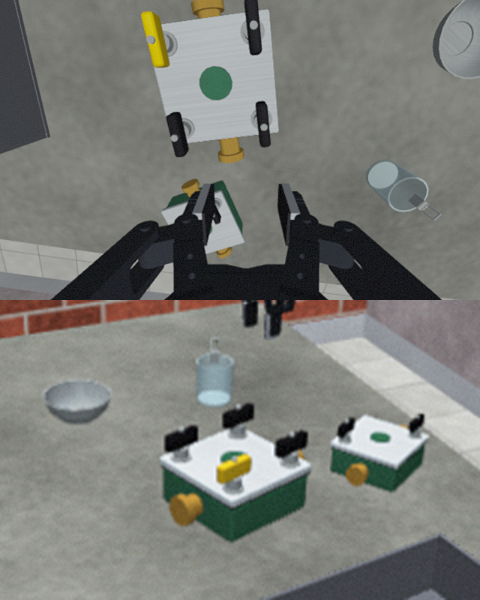

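```bash
python3 -c "
from bench import *; print(job_done())"
```

```text
the job is handed in; nothing more can be done
None
```

I tightened both nuts in the required order and handed the job in at about 12 s. I gripped the yellow nut, turned it about 73° clockwise to its stop, released it, and then did the same to the loose black nut.

- **Tightness:** The wrist torque rose to 2.3 N m on yellow and 1.8 N m on black at their stops. In the last pictures all four bars look parallel, within a few degrees by eye; I did not measure their angles again after the final move.
- **Order:** A picture taken between the two turns showed yellow parallel to the tight bars and black still crosswise.
- **Jar and release:** The jar is upright and looks unmoved. The arm never went near it, but I did not measure its position at the end. The gripper is open and about 120 mm above the nuts, with wrist force about 1 N.
- **Disagreements:** The position estimates from the cameras differed by 2 to 4 mm, which is within what the grip allows. The tool turned about 5° past the bars' direction when pressing on each stop, which I put down to give in the arm and pads.

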